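Put the sockets back in their tray

ROBOT

A 7-joint arm with a two-finger parallel gripper is mounted at the origin on the work surface. World frame = base frame: x ahead of the robot, y to its left, z up, the work surface at z = 0. Lengths are in mm, angles in rad, forces in N, time in s.
With the tool pointing down it reaches from about 350 to 900 mm from the base axis. Payload 19.9 kg.
Tool frame: the origin (TCP) lies on the centre line of the jaws, within the pads' length; the fingertips stand 22 mm ahead of it and the grasp point (between the pads) lies 3 mm ahead of it; y points along the fingers, x is the direction in which the jaws open and shut, and the axes are right-handed (so a half turn about y gives the same grasp; the last joint's range is limited). The gripper opens to 94 mm and grips with 3 to 60 N. Pads are 16 mm wide; open, the fingers measure 119 mm over their backs; the gripper's body (75 mm by 177 mm) begins 78 mm behind the grasp point.
Start: joints at [1.284, 0.417, -0.01, 1.614, 0.005, 1.111, -0.053], TCP at [151.472, -606.347, 227.425] pointing down, gripper open.
Joint ranges: [-2.81, 2.81], [-0.39, 2.02], [-1.27, 1.25], [0.06, 2.57], [-1.19, 4.33], [0.19, 2], [-2.82, 2.82]. Speed limits (rad/s): [1.89, 1.89, 2.39, 2.39, 3.01, 3.01, 3.01].

INTERFACE

Orientations are given as a unit quaternion [x, y, z, w].
In Python, from plant import arm, eyes gives the robot as it stands.
- The arm moves only by the tool servo_tool, never from a script. Its arguments are lists of equal length, an entry for each row: "slide": the shift along the tool's x, y, z in units of 0.025 m (1.0 is 0.025 m), a list of three; "spin": the turn about the tool's y in units of 0.12 rad (1.0 is 0.12 rad); "jaw": the opening, from -1 (shut) to 1 (fully open). A call has 1 to 20 rows; each row shifts and turns the commanded pose from where the row before left it, along the tool's axes as they then stand; what a row does not reach is not made up. A row lasts 1/8 s, in which the tool goes at most 62.5 mm and 10.7 degrees, less where a joint would pass 70% of its speed; a pose out of reach is approached as far as the arm can. A call with a number of a shift or a turn outside -1 to 1 is refused whole. A call with a gripper value outside its range is refused whole. The fingers move at their own pace and stop on an object; the grip force is fixed at half the most. Time passes only in rows, so rows that do not move let the fingers close. It gives the time, the measured TCP pose, the force and the opening at its end, in the units of the state.
- arm.state(): the state, without advancing time (a new reading comes with each control period).
- eyes.get_image(name): name is "scene" or "top" or "wrist"; returns a dict with "img" (420x560x3 uint8, blue, green, red), "vertical_fov" (degrees; the focal length in pixels is half the picture's height over the tangent of half this angle, whatever the lens; pixels are square), "cx", "cy" (the principal point, pixels), "rvec" (rotation vector, rad) and "tvec" (3), from world to camera coordinates, as OpenCV has them. Camera axes: x right, y down, z forward; pixel columns grow to the right and rows downward; lengths in mm; the calibration is good to about 2 mm. A picture is of the moment at which its call begins. There is no depth.
- arm.hand_in(): hands the job in, once; it reports no verdict.
The state is a dict: "clock": time; "q": joint angles; "joint_velocities": joint speeds; "joint_efforts": joint torques, N m; "tool_pos": TCP position; "eef_rot": TCP orientation; "wrist_force": force on the tool from outside, world axes, zero at the start; "torque": the same for the moment, N m; "width": opening from 0.0 (shut) to 1.0 (fully open).
Only numpy, scipy, OpenCV 4.12 (cv2) and the standard library are available. Lean on these libraries where they do the work, as an engineer would, in place of code of your own. Each camera call takes 0.05 s, during which the arm holds its last target.

TASK

The clutch job is done: put the four short hexagon sockets back into the socket tray, each standing upright (hexagon up, as it stands now) on the floor of its own pocket, in order of size from the smallest socket in the smallest pocket to the largest in the largest. The deep socket and the plain round-bored bush do not belong to this set: leave them standing where they are.

Things in the scene. Friction and masses are not known exactly. Their poses are not given: they have to be found in the camera images.
- socket_small: The smallest of the four short sockets: a chromed steel cylinder 24 mm in outside diameter and 38 mm tall (its lowest 10 to 15 mm, the drive end it stands on, is 22 mm in diameter), with a hexagonal opening in its top. Stands loose on the bench; may be gripped from any side. Origin: centre of its underside; z is its axis, up.
- socket_medium: The second smallest of the four short sockets: a chromed steel cylinder 32 mm in outside diameter and 42 mm tall (its lowest 10 to 15 mm, the drive end it stands on, is 29 mm in diameter), with a hexagonal opening in its top. Stands loose on the bench; may be gripped from any side. Origin: centre of its underside; z is its axis, up.
- socket_large: The second largest of the four short sockets: a chromed steel cylinder 40 mm in outside diameter and 46 mm tall (its lowest 10 to 15 mm, the drive end it stands on, is 35 mm in diameter), with a hexagonal opening in its top. Stands loose on the bench; may be gripped from any side. Origin: centre of its underside; z is its axis, up.
- socket_largest: The largest of the four short sockets: a chromed steel cylinder 48 mm in outside diameter and 50 mm tall (its lowest 10 to 15 mm, the drive end it stands on, is 42 mm in diameter), with a hexagonal opening in its top. Stands loose on the bench; may be gripped from any side. Origin: centre of its underside; z is its axis, up.
- deep_socket: Look-alike that stays: a deep socket, chromed steel, 32 mm in outside diameter like the second smallest short socket but 70 mm tall, hexagonal opening in its top, standing loose on the bench. Origin: centre of its underside; z up.
- bush: Look-alike that stays: a plain steel bush (sleeve), 40 mm in outside diameter and 46 mm tall, straight-sided, with a round 26 mm bore instead of a hexagon, standing loose on the bench. Origin: centre of its underside; z up.
- tray: The socket tray: a flat red moulded block 254 x 92 x 18 mm, fixed on the bench, at any angle, left or right of the sockets. Four round pockets in a row, 14 mm deep (floors 4 mm above the bench), 44, 52, 60 and 68 mm in diameter. Origin: centre of its underside; x runs along its length towards the largest pocket, z up. Pocket centres: y = 0, x = -99, -45, +17, +87 mm, smallest first.
Things that resemble listed ones, but are neither listed nor needed, are in the scene too. Leave any red look-alike of the bush alone. What is shaped like the socket_small but purple is not meant.

How it is judged:
By the outcome, as a careful person would: the job done as asked, in the order asked, and still so for the second after the job is handed in, with the robot touching nothing.
It also fails if it takes over 104 s, if anything falls off the work surface, if the arm or the gripper's body presses on something with over 40 N, if the wrist force passes 120 N, or if a joint passes its speed limit or range.

## Working session

There is one attempt and no reset: what is moved stays moved. The work goes in short steps, Python scripts to look and compute and a tool call to move; the robot and the scene stay as the last step left them, time stands still between calls to the robot, and variables do not carry over. Pictures are saved under pics/ and viewed, and the job is handed in when it is done.

Besides the shell and the picture viewer there is one more tool, called after "Emit:" as a command line: name --pt "numbers of a row" for each row, then --argument value for the rest. servo_tool: Moves the arm, as the interface text tells. Its arguments: {"type":"object","properties":{"slide":{"type":"array","items":{"type":"array","items":{"type":"number","minimum":-1,"maximum":1}}},"spin":{"type":"array","items":{"type":"number","minimum":-1,"maximum":1}},"jaw":{"type":"array","items":{"type":"number"}}},"required":["slide","spin","jaw"]}

```bash
ls; mkdir -p pics; cat > h.py <<'E'
import numpy as np, cv2
from plant import arm, eyes
def grab(n,tag):
    d=eyes.get_image(n); cv2.imwrite(f'pics/{tag}.png',d['img']); np.save(f'pics/{tag}.npy',d,allow_pickle=True); return d
def load(tag): return np.load(f'pics/{tag}.npy',allow_pickle=True).item()
def K(d):
    f=d['img'].shape[0]/2/np.tan(np.radians(d['vertical_fov'])/2)
    return np.array([[f,0,d['cx']],[0,f,d['cy']],[0,0,1.]])
def ray(d,u,v):
    R=cv2.Rodrigues(np.array(d['rvec'],float))[0];t=np.array(d['tvec'],float).ravel()
    return -R.T@t, R.T@np.linalg.inv(K(d))@np.array([u,v,1.])
def onz(d,u,v,z):
    c,r=ray(d,u,v); return c+r*(z-c[2])/r[2]
def proj(d,P):
    return cv2.projectPoints(np.array(P,float).reshape(-1,1,3),np.array(d['rvec'],float),np.array(d['tvec'],float),K(d),None)[0].reshape(-1,2)
E
python3 - <<'E'
from h import *
for n in ['scene','top','wrist']:
    d=grab(n,n+'0'); print(n,{k:v for k,v in d.items() if k!='img'}, ray(d,280,210)[0])
print(arm.state())
E
```

```text
pics
scene {'vertical_fov': 54.41025709878181, 'cx': 279.0183583817261, 'cy': 205.69176037894007, 'rvec': array([ 2.11907705,  0.83588987, -0.39421503]), 'tvec': array([-391.93618367, -208.87118607, 1061.82199661])} [ 937.94158965 -436.76650669  504.19013276]
top {'vertical_fov': 52.091223082219855, 'cx': 281.81695420534766, 'cy': 215.46528317845298, 'rvec': array([ 2.17729855, -2.02926505,  0.21811888]), 'tvec': array([-25.37084508, 542.41243321, 722.18031556])} [3.76973528e+02 7.26973233e-01 8.21151488e+02]
wrist {'vertical_fov': 59.87612279328958, 'cx': 272.98866631253, 'cy': 209.70141395650947, 'rvec': array([-2.29063994,  1.78841438,  0.25940593]), 'tvec': array([-624.24265815,  -30.53652974,  392.42070536])} [ 230.36363378 -586.57316757  384.0181001 ]
{'clock': 0.15, 'q': array([ 1.28446996,  0.41783217, -0.01031809,  1.61403184,  0.00469464,
        1.11072919, -0.05298098]), 'joint_velocities': array([ 1.67627378e-03, -1.02574371e-03, -1.43750583e-03, -1.94947359e-03,
        9.90854452e-06, -9.81794746e-04,  3.88323467e-05]), 'joint_efforts': array([ 1.00259524e-03, -8.51533914e+01,  6.39521275e-01, -4.26130486e+01,
       -4.86949424e-02,  1.72318693e-02,  1.24539065e-04]), 'tool_pos': array([ 151.42726574, -606.08987597,  226.97354712]), 'eef_rot': array([-0.55712784,  0.43548047, -0.43490738,  0.55751314]), 'wrist_force': array([-0.0165174 , -0.14651014, -0.62911011]), 'torque': array([-0.03469812,  0.0062612 , -0.07577774]), 'width': 0.9990072943382444}
```

View pics/scene0.png

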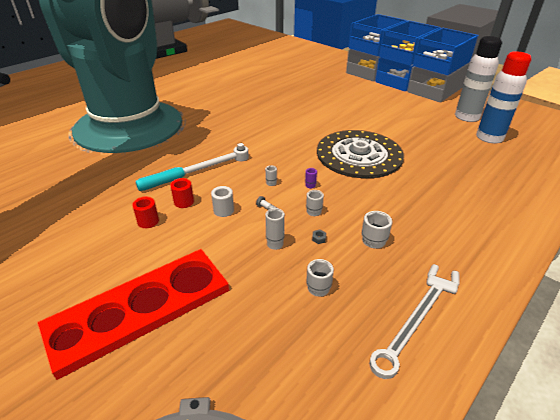

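View pics/top0.png

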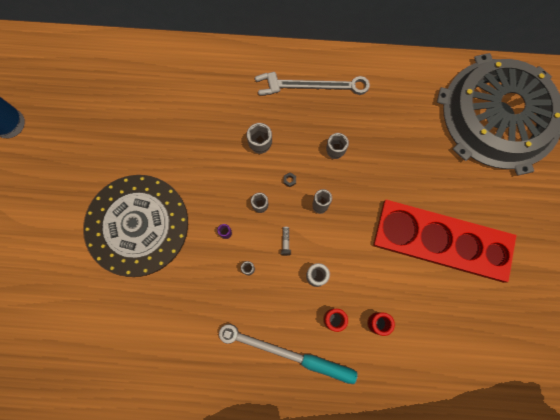

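View pics/wrist0.png

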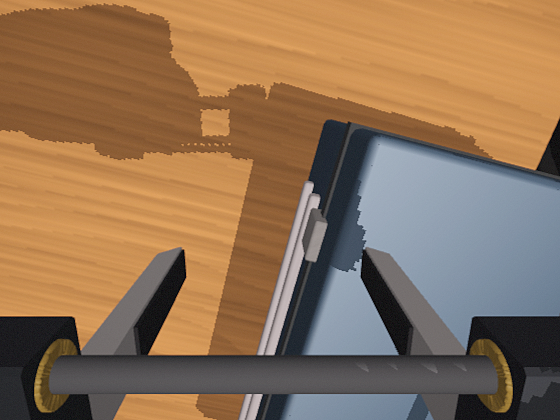

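The scene shows the small socket at scene(271,175)/top(247,268), the medium at (315,202)/(259,202), the large at (320,277)/(337,145) and the largest at (377,229)/(260,138). The look-alikes are:
- deep socket: (275,228)/(322,201)
- bush, with a round bore: (222,200)/(318,274)
- red bushes: top (336,320) and (382,324)
- purple socket: top (224,231)
- dark nut: top (290,180)

The tray pockets in the top view run from the smallest at (497,253) to the largest at (401,227). Next I'll take close crops and masks.

```bash
python3 - <<'E'
from h import *
from scipy.spatial.transform import Rotation as Ro
t=load('top0');s=load('scene0')
a=cv2.resize(t['img'][110:300,210:360],None,fx=4,fy=4,interpolation=cv2.INTER_CUBIC)
cv2.imwrite('pics/ctop.png',cv2.resize(a,(470,595)))
b=cv2.resize(s['img'][155:305,195:405],None,fx=3.8,fy=3.8,interpolation=cv2.INTER_CUBIC);cv2.imwrite('pics/cscene.png',b)
print(Ro.from_quat([-0.55712784,  0.43548047, -0.43490738,  0.55751314]).as_matrix().round(3))
for d,n in ((t,'top'),(s,'scene')):
    hsv=cv2.cvtColor(d['img'],cv2.COLOR_BGR2HSV)
    m=((hsv[...,1]<70)).astype(np.uint8)*255
    m=cv2.morphologyEx(m,cv2.MORPH_CLOSE,np.ones((3,3)))
    nn,l,st,c=cv2.connectedComponentsWithStats(m)
    for i in range(1,nn):
        if 60<st[i,4]<2500: print(n,st[i],c[i].round(1))
E
```

```text
[[ 0.242 -0.     0.97 ]
 [-0.97   0.001  0.242]
 [-0.001 -1.    -0.   ]]
top [255  72 114  23 988] [307.6  83.8]
top [  0 111  24  27 192] [ 15.2 127.7]
top [247 123  25  29 446] [258.8 136.4]
top [328 133  20  24 310] [336.8 144.2]
top [285 173  11  13  61] [289.8 179. ]
top [314 190  18  22 203] [322.4 198.9]
top [251 193  17  19 181] [258.9 201.6]
top [282 227   8  27 150] [285.5 241. ]
top [241 262  13  12  83] [247.  267.4]
top [307 264  22  22 305] [317.1 274.2]
top [219 324  90  43 786] [255.5 342.8]
scene [ 100    0   49   43 1720] [124.8  18.1]
scene [363  32  17  10 113] [372.2  36.6]
scene [346  47  34  36 625] [360.8  64.6]
scene [423  50  30   9 178] [439.4  53.6]
scene [ 86  96  76  27 456] [124.4 115.1]
scene [477 128  29  15 212] [489.4 137.1]
scene [183 143  65  31 526] [221.5 158.5]
scene [265 166  12  20 194] [270.7 175.1]
scene [211 186  23  31 570] [222.3 200.9]
scene [307 190  17  26 375] [314.3 202.3]
scene [256 196  29  53 799] [272.9 223.8]
scene [362 211  30  37 901] [375.9 228.5]
scene [312 230  14  14 143] [318.8 236.1]
scene [307 259  27  37 818] [319.2 276.7]
scene [ 370  264   89  115 1978] [413.3 321.6]
scene [157 397  88  23 965] [198.2 411.2]
```

View pics/ctop.png

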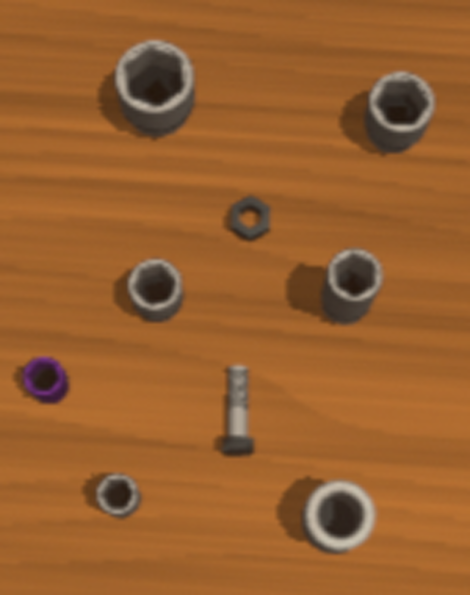

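View pics/cscene.png

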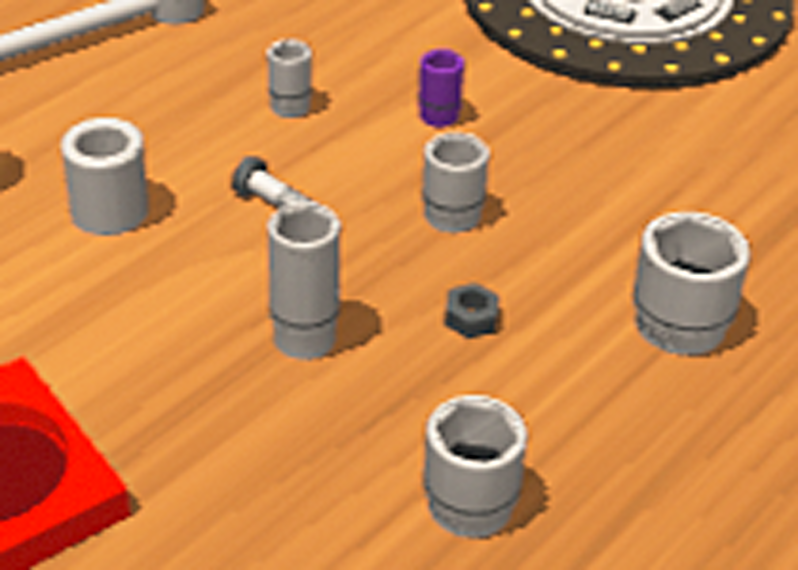

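The crops confirm the choice: hexagon bores in the four short sockets and the tall one, a round bore in the bush. Next: triangulate the rims and measure the tray.

```bash
cat >> h.py <<'E'
def tri(d1,p1,d2,p2):
    P=[K(d)@np.hstack([cv2.Rodrigues(np.array(d['rvec'],float))[0],np.array(d['tvec'],float).reshape(3,1)]) for d in (d1,d2)]
    X=cv2.triangulatePoints(P[0],P[1],np.array(p1,float).reshape(2,1),np.array(p2,float).reshape(2,1)).ravel();X=X[:3]/X[3]
    return X,[np.hypot(*(proj(d,X)[0]-p)) for d,p in((d1,p1),(d2,p2))]
E
python3 - <<'E'
from h import *
t=load('top0');s=load('scene0')
L=dict(largest=((259.2,135.5),(377.9,220.5)),large=((338,141.9),(320.3,269)),medium=((259.5,201.3),(315.3,195.8)),small=((248,267.7),(271.3,167.9)),deep=((323,197),(275.2,214)),bush=((318.8,273.7),(222.1,191)))
H=dict(largest=50,large=46,medium=42,small=38,deep=70,bush=46)
for k,(a,b) in L.items():
    X,e=tri(t,a,s,b); print(k,X.round(1),np.round(e,1),'top@h',onz(t,*a,H[k]).round(1)[:2],'scene@h',onz(s,*b,H[k]).round(1)[:2])
# tray
for d,n in((t,'top'),(s,'scene')):
    hsv=cv2.cvtColor(d['img'],cv2.COLOR_BGR2HSV)
    red=(((hsv[...,0]<5)|(hsv[...,0]>174))&(hsv[...,1]>180)).astype(np.uint8)*255
    cs,_=cv2.findContours(red,cv2.RETR_EXTERNAL,cv2.CHAIN_APPROX_NONE)
    c=max(cs,key=cv2.contourArea); r=cv2.minAreaRect(c);print(n,cv2.contourArea(c),cv2.approxPolyDP(c,5,True).reshape(-1,2).tolist())
    V=hsv[...,2]; x,y,w,h=cv2.boundingRect(c); 
    cv2.imwrite(f'pics/tr_{n}.png',cv2.resize(d['img'][y-5:y+h+5,x-5:x+w+5],None,fx=4,fy=4,interpolation=cv2.INTER_CUBIC)); print(x-5,y-5,w,h)
    m=np.zeros_like(red);cv2.drawContours(m,[c],-1,255,-1)
    dk=((m>0)&(V<175)).astype(np.uint8)*255
    dk=cv2.morphologyEx(dk,cv2.MORPH_OPEN,np.ones((3,3)))
    cs,_=cv2.findContours(dk,cv2.RETR_EXTERNAL,cv2.CHAIN_APPROX_NONE)
    for c in cs:
        if cv2.contourArea(c)>150:
            (u,v),ax,an=cv2.fitEllipse(c); print(n,round(u,1),round(v,1),np.round(ax,1),onz(d,u,v,18).round(1))
E
```

```text
largest [701.2  68.6  45. ] [0.7 0.9] top@h [698.   67.2] scene@h [704.6  64.6]
large [698.4 -84.5  43.4] [0.1 0.1] top@h [697.2 -84.3] scene@h [699.8 -86.3]
medium [572.6  57.8  37.2] [0.7 0.7] top@h [570.5  56.6] scene@h [577.1  53.9]
small [447.1  68.8  37.6] [0.8 0.8] top@h [446.1  67.6] scene@h [448.4  69.8]
deep [580.3 -59.   68.4] [0.2 0.3] top@h [579.6 -59.2] scene@h [581.9 -60. ]
bush [444.1 -59.9  46.8] [0.5 0.5] top@h [443.6 -60.7] scene@h [443.8 -58.5]
top 6368.0 [[384, 202], [375, 245], [507, 281], [515, 235]]
369 195 142 82
top 497.5 253.9 [22.  24.7] [ 506.5 -395.3   18. ]
top 469.0 246.0 [25.7 28.5] [ 517.7 -342.4   18. ]
top 436.7 237.2 [30.  32.4] [ 530.2 -281.8   18. ]
top 400.5 227.2 [33.7 36.2] [ 544.7 -213.3   18. ]
scene 10107.5 [[226, 281], [198, 250], [38, 322], [57, 379], [227, 291]]
33 245 191 130
scene 64.6 337.2 [22.6 33.3] [ 509.9 -398.8   18. ]
scene 104.6 318.4 [25.  36.6] [ 521.3 -346.6   18. ]
scene 108.2 348.6 [  6.8 363.9] [ 568.5 -367.3   18. ]
scene 146.6 298.6 [27.  39.2] [ 534.4 -286.7   18. ]
scene 189.6 278.1 [28.1 41.1] [ 548.8 -218.9   18. ]
```

Emit:
servo_tool --pt "0 0 0" --pt "0 0 0" --pt "0 0 0" --pt "0 0 0" --pt "0 0 0" --pt "0 0 0" --pt "0 0 0" --pt "0 0 0" --pt "0 0 0" --pt "0 0 0" --pt "0 0 0" --spin '[-1, -1, -1, -1, -1, -1, -1, -1, -1, -1, -1]' --jaw '[1, 1, 1, 1, 1, 1, 1, 1, 1, 1, 1]'

```text
clock: 1.52
tool_pos: [151.4, -606.2, 227.2]
eef_rot: [-0.707, 0.001, -0.001, 0.707]
wrist_force: [0.4, -0.3, -0.3]
width: 1.0
```

Emit:
servo_tool --pt "1 0 0.7" --pt "1 0 0.7" --pt "1 0 0.7" --pt "1 0 0.7" --pt "1 0 0.7" --pt "1 0 0.7" --pt "1 0 0.7" --pt "1 0 0.7" --pt "1 0 0.7" --pt "1 0 0.7" --pt "1 0 0.7" --pt "1 0 0.7" --pt "1 0 0.7" --pt "1 0 0.7" --pt "1 0 0.7" --pt "0 0 0" --spin '[0, 0, 0, 0, 0, 0, 0, 0, 0, 0, 0, 0, 0, 0, 0, 0]' --jaw '[1, 1, 1, 1, 1, 1, 1, 1, 1, 1, 1, 1, 1, 1, 1, 1]'

```text
clock: 3.52
tool_pos: [529.6, -344.0, 227.1]
eef_rot: [-0.707, 0.001, -0.001, 0.708]
wrist_force: [-0.4, -0.4, -0.8]
width: 1.004
```

```bash
python3 - <<'E'
from h import *
from scipy.spatial.transform import Rotation as Ro
d=grab('wrist','w1'); st=arm.state()
print(st['clock'],st['tool_pos'],Ro.from_quat(st['eef_rot']).as_matrix().round(3),st['q'].round(2))
print(ray(d,280,210), proj(d,[[506,-395,18],[518,-342,18],[530,-282,18],[545,-213,18]]))
E
```

```text
3.575 [ 528.39241432 -345.42439555  227.04096269] [[ 1.    -0.     0.004]
 [-0.004  0.001  1.   ]
 [-0.    -1.     0.001]] [ 0.84  0.46 -0.42  1.59  0.2   1.14  0.37]
(array([ 528.57061859, -261.98766618,  384.29082306]), array([ 0.01911034, -0.28146209, -0.95957505])) [[251.93386908 233.08656653]
 [262.65412249 184.3901325 ]
 [274.24981399 124.37207472]
 [290.30919028  47.95087445]]
```

View pics/w1.png

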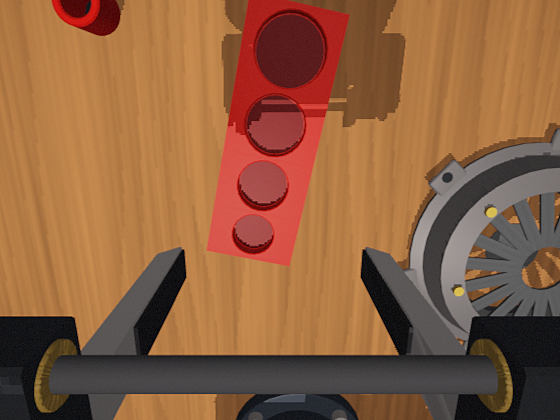

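The wrist view shows the tray pockets at (253,233), (263,185), (275,124) and (291,49). That matches the projections of the top-view estimates within about 1 px.

Emit:
servo_tool --pt "0.14 0 0.95" --pt "0.14 0 0.95" --pt "0.14 0 0.95" --pt "0.14 0 0.95" --pt "0.14 0 0.95" --pt "0.14 0 0.95" --pt "0.14 0 0.95" --pt "0.14 0 0.95" --pt "0.14 0 0.95" --pt "0.14 0 0.95" --pt "0.14 0 0.95" --pt "0.14 0 0.95" --pt "0 0 0" --spin '[0, 0, 0, 0, 0, 0, 0, 0, 0, 0, 0, 0, 0]' --jaw '[1, 1, 1, 1, 1, 1, 1, 1, 1, 1, 1, 1, 1]'

```text
clock: 5.2
tool_pos: [571.5, -58.7, 227.7]
eef_rot: [-0.707, 0.001, -0.001, 0.707]
wrist_force: [0.6, -0.9, 0.0]
width: 1.001
```

```bash
python3 - <<'E'
from h import *
d=grab('wrist','w2'); st=arm.state(); t=load('top0'); w=load('w1')
print(st['clock'],st['tool_pos'])
print(proj(d,[[446.5,68.3,38],[571.5,57,42],[699,67.5,50],[698,-84.5,46]]))
for a,b in (((497.5,253.9),(253,233)),((469,246),(263,185)),((436.7,237.2),(275.5,124)),((400.5,227.2),(290.5,49.5))):
    print(tri(t,a,w,b), onz(w,*b,18)[:2])
E
```

```text
5.25 [571.42760547 -60.26341958 227.59774012]
[[131.40363846  49.98807763]
 [273.77346702  62.91136065]
 [424.25216796  48.19946018]
 [403.81744285 217.79561754]]
(array([ 506.83344687, -395.8693648 ,   16.4499122 ]), [np.float64(0.14973874545888965), np.float64(0.40309206288190386)]) [ 507.13879112 -394.90537057]
(array([ 518.17254486, -343.25727241,   15.71798167]), [np.float64(0.05689755937924848), np.float64(0.1528799962207865)]) [ 518.34811338 -342.64010398]
(array([ 530.77510364, -281.97142765,   16.96684241]), [np.float64(0.20019916654397937), np.float64(0.5436480789957452)]) [ 531.22492151 -281.64807828]
(array([ 545.29970454, -213.97678871,   15.28091831]), [np.float64(0.006013347943465665), np.float64(0.016832568201696308)]) [ 545.19101758 -214.32558408]
```

View pics/w2.png

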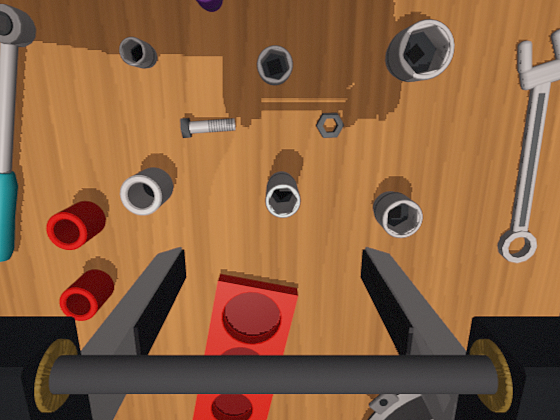

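Rims in the wrist view: small (132,51), medium (275,64), largest (427,46) and large (403,217). They match the predictions within 1–3 px. Now the small socket.

Emit:
servo_tool --pt "-0.83 0.4 0.85" --pt "-0.83 0.4 0.85" --pt "-0.83 0.4 0.85" --pt "-0.83 0.4 0.85" --pt "-0.83 0.4 0.85" --pt "-0.83 0.4 0.85" --pt "0 1 0" --pt "0 1 0" --pt "0 1 0" --pt "0 0.8 0" --pt "0 0.4 0" --pt "0 0 0" --pt "0 0 0" --spin '[0, 0, 0, 0, 0, 0, 0, 0, 0, 0, 0, 0, 0]' --jaw '[1, 1, 1, 1, 1, 1, 1, 1, 1, 1, 1, 1, 1]'

```text
clock: 6.88
tool_pos: [448.4, 66.8, 63.1]
eef_rot: [0.707, -0.002, 0.003, -0.707]
wrist_force: [0.0, -0.8, 1.1]
width: 1.0
```

```bash
python3 - <<'E'
from h import *
d=grab('wrist','w3'); st=arm.state(); 
print(st['clock'],st['tool_pos'])
E
```

```text
6.925 [448.4482167   66.82940154  63.15394008]
```

View pics/w3.png

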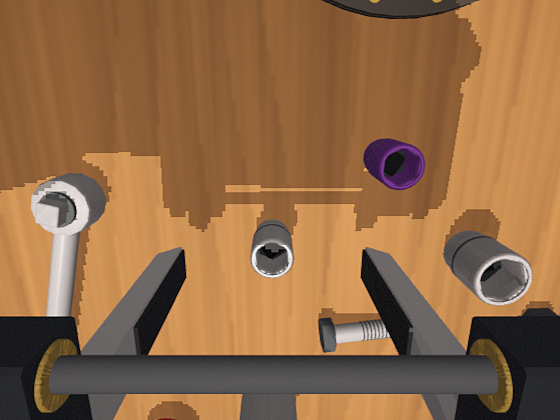

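```bash
python3 - <<'E'
from h import *
d=load('w3'); print(onz(d,272,257,38))
E
```

```text
[446.75188626  68.84780702  38.        ]
```

Emit:
servo_tool --pt "0 0.6 0" --pt "0 0.4 0" --pt "0 0 0" --pt "0 0 0" --pt "0 0 0" --pt "0 0 0" --pt "0 0 0" --pt "0 0 0" --pt "0 0 0" --spin '[0, 0, 0, 0, 0, 0, 0, 0, 0]' --jaw '[1, 1, 1, -1, -1, -1, -1, -1, -1]'

```text
clock: 8.05
tool_pos: [448.0, 66.9, 37.5]
eef_rot: [-0.707, 0.002, -0.002, 0.707]
wrist_force: [-0.0, -0.4, 0.3]
width: 0.402
```

Emit:
servo_tool --pt "0 0 0" --pt "0 0 0" --pt "0 0 0" --pt "0 -0.6 0" --pt "0 -1 0" --pt "0 -1 0" --spin '[0, 0, 0, 0, 0, 0]' --jaw '[-1, -1, -1, -1, -1, -1]'

```text
clock: 8.8
tool_pos: [447.9, 67.1, 104.0]
eef_rot: [-0.707, 0.002, -0.002, 0.707]
wrist_force: [-0.1, -0.1, 0.1]
width: 0.245
```

Emit:
servo_tool --pt "0 -1 0" --pt "0.12 0 -0.98" --pt "0.13 0 -0.98" --pt "0.12 0 -0.98" --pt "0.13 0 -0.98" --pt "0.12 0 -0.98" --pt "0.13 0 -0.98" --pt "0.12 0 -0.98" --pt "0.13 0 -0.98" --pt "0.12 0 -0.98" --pt "0.13 0 -0.98" --pt "0.12 0 -0.98" --pt "0.13 0 -0.98" --pt "0.12 0 -0.98" --pt "0.13 0 -0.98" --pt "0.12 0 -0.98" --pt "0.12 0 -0.98" --pt "0.12 0 -0.98" --pt "0.12 0 -0.98" --pt "0.12 0 -0.98" --spin '[0, 0, 0, 0, 0, 0, 0, 0, 0, 0, 0, 0, 0, 0, 0, 0, 0, 0, 0, 0]' --jaw '[-1, -1, -1, -1, -1, -1, -1, -1, -1, -1, -1, -1, -1, -1, -1, -1, -1, -1, -1, -1]'

```text
clock: 11.3
tool_pos: [504.0, -400.0, 128.0]
eef_rot: [-0.707, 0.002, -0.002, 0.707]
wrist_force: [0.5, 0.1, -1.7]
width: 0.252
```

Emit:
servo_tool --pt "0 0 0" --pt "0 0 0" --spin '[0, 0]' --jaw '[-1, -1]'

```text
clock: 11.55
tool_pos: [504.0, -398.3, 127.6]
eef_rot: [-0.707, 0.002, -0.002, 0.707]
wrist_force: [0.8, 0.5, -0.6]
width: 0.246
```

```bash
python3 - <<'E'
from h import *
d=grab('wrist','w4'); st=arm.state(); 
print(st['clock'],st['tool_pos'],st['width'],proj(d,[506.8,-395.4,18]),proj(d,st['tool_pos']))
E
```

```text
11.6 [ 504.14489184 -398.07439168  127.65324768] 0.24708728197045465 [[277.9921424  211.05786096]] [[275.59904622 281.94708813]]
```

View pics/w4.png

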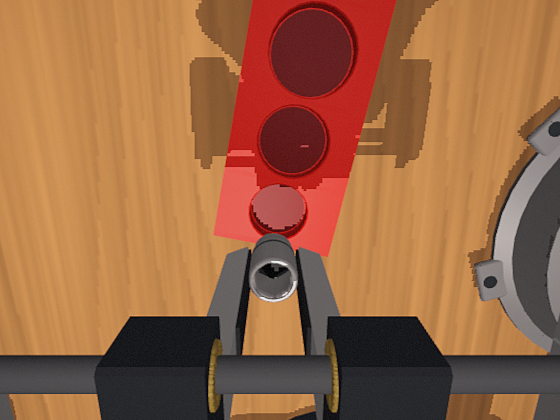

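Emit:
servo_tool --pt "0.11 1 0.04" --pt "0 1 0" --pt "0 0.8 0" --pt "0 0.4 0" --pt "0 0.18 0" --pt "0 0 0" --pt "0 0 0" --spin '[0, 0, 0, 0, 0, 0, 0]' --jaw '[-1, -1, -1, -1, -1, -1, -1]'

```text
clock: 12.48
tool_pos: [507.0, -398.2, 43.6]
eef_rot: [0.707, -0.002, 0.002, -0.707]
wrist_force: [0.8, 0.5, -1.6]
width: 0.246
```

Emit:
servo_tool --pt "0 0.06 0.05" --pt "0 0 0" --pt "0 0 0" --pt "0 0 0" --pt "0 0 0" --pt "0 -0.6 0" --pt "0 -1 0" --pt "0 -1 0" --pt "0 -1 0" --spin '[0, 0, 0, 0, 0, 0, 0, 0, 0]' --jaw '[-1, -1, 1, 1, 1, 1, 1, 1, 1]'

```text
clock: 13.6
tool_pos: [506.9, -396.8, 133.4]
eef_rot: [0.707, -0.002, 0.002, -0.707]
wrist_force: [-0.9, -0.1, 0.2]
width: 0.956
```

```bash
python3 - <<'E'
from h import *
d=grab('wrist','w5'); st=arm.state(); 
print(st['clock'],st['tool_pos'],st['width'])
E
```

```text
13.65 [ 508.05598139 -397.52791852  136.73906623] 0.9856160071032259
```

View pics/w5.png

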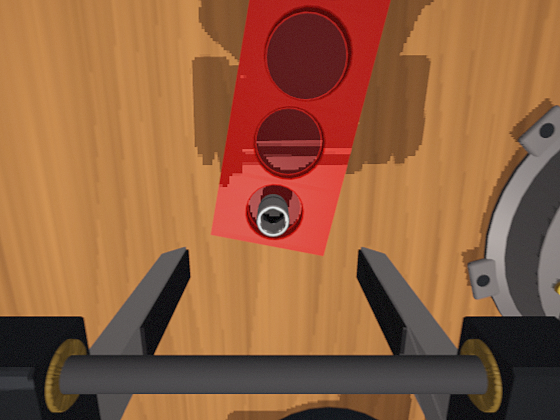

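The small socket stands upright in its pocket. Now the medium.

Emit:
servo_tool --pt "0.13 0 0.96" --pt "0.14 0 0.96" --pt "0.13 0 0.96" --pt "0.14 0 0.96" --pt "0.13 0 0.96" --pt "0.14 0 0.96" --pt "0.13 0 0.96" --pt "0.14 0 0.96" --pt "0.13 0 0.96" --pt "0.14 0 0.96" --pt "0.13 0 0.96" --pt "0.14 0 0.96" --pt "0.13 0 0.96" --pt "0.14 0 0.96" --pt "0.13 0 0.96" --pt "0.14 0 0.96" --pt "0.13 0 0.96" --pt "0.14 0 0.96" --pt "0.13 0 0.96" --pt "0 0 0" --spin '[0, 0, 0, 0, 0, 0, 0, 0, 0, 0, 0, 0, 0, 0, 0, 0, 0, 0, 0, 0]' --jaw '[1, 1, 1, 1, 1, 1, 1, 1, 1, 1, 1, 1, 1, 1, 1, 1, 1, 1, 1, 1]'

```text
clock: 16.15
tool_pos: [572.5, 62.2, 131.2]
eef_rot: [-0.707, 0.001, -0.0, 0.707]
wrist_force: [0.1, 0.0, -0.4]
width: 0.997
```

```bash
python3 - <<'E'
from h import *
d=grab('wrist','w6'); st=arm.state(); 
print(st['clock'],st['tool_pos'],st['width'],proj(d,[572,57,42]))
E
```

```text
16.2 [572.60279937  60.49773343 131.17216642] 0.9994620281007937 [[273.97429137 230.01497855]]
```

View pics/w6.png

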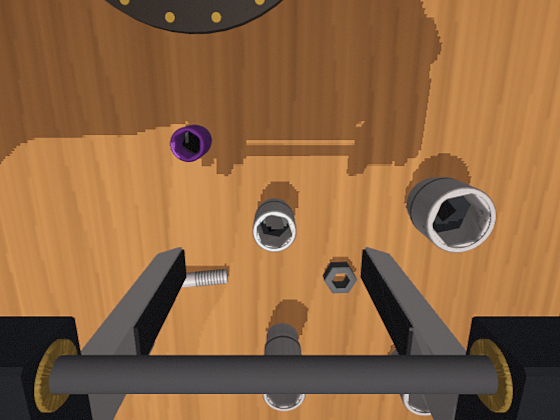

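Emit:
servo_tool --pt "0 1 -0.13" --pt "0 1 0" --pt "0 0.9 0" --pt "0 0.5 0" --pt "0 0.3 0" --pt "0 0 0" --pt "0 0 0" --pt "0 0 0" --pt "0 0 0" --pt "0 0 0" --pt "0 0 0" --pt "0 0 0" --pt "0 0 0" --pt "0 0 0" --spin '[0, 0, 0, 0, 0, 0, 0, 0, 0, 0, 0, 0, 0, 0]' --jaw '[1, 1, 1, 1, 1, 1, -1, -1, -1, -1, -1, -1, -1, -1]'

```text
clock: 17.95
tool_pos: [573.4, 55.7, 38.9]
eef_rot: [-0.707, 0.002, -0.002, 0.707]
wrist_force: [0.4, -0.2, -0.3]
width: 0.334
```

Emit:
servo_tool --pt "0 -0.6 0" --pt "0 -1 0" --pt "0 -1 0" --pt "0 -1 -0.2" --pt "-0.13 0 -0.93" --pt "-0.13 0 -0.93" --pt "-0.13 0 -0.93" --pt "-0.13 0 -0.93" --pt "-0.13 0 -0.93" --pt "-0.13 0 -0.93" --pt "-0.13 0 -0.93" --pt "-0.13 0 -0.93" --pt "-0.13 0 -0.93" --pt "-0.13 0 -0.93" --pt "-0.13 0 -0.93" --pt "-0.13 0 -0.93" --pt "-0.13 0 -0.93" --pt "-0.13 0 -0.93" --pt "-0.13 0 -0.93" --pt "-0.13 0 -0.93" --spin '[0, 0, 0, 0, 0, 0, 0, 0, 0, 0, 0, 0, 0, 0, 0, 0, 0, 0, 0, 0]' --jaw '[-1, -1, -1, -1, -1, -1, -1, -1, -1, -1, -1, -1, -1, -1, -1, -1, -1, -1, -1, -1]'

```text
clock: 20.45
tool_pos: [519.1, -321.7, 130.0]
eef_rot: [0.707, -0.002, 0.002, -0.707]
wrist_force: [0.9, 0.4, -1.2]
width: 0.335
```

Emit:
servo_tool --pt "-0.1 0 -0.9" --pt "0 0 0" --pt "0 0 0" --spin '[0, 0, 0]' --jaw '[-1, -1, -1]'

```text
clock: 20.82
tool_pos: [516.8, -342.9, 129.1]
eef_rot: [-0.707, 0.002, -0.002, 0.707]
wrist_force: [0.3, 0.1, -1.7]
width: 0.332
```

```bash
python3 - <<'E'
from h import *
d=grab('wrist','w7'); st=arm.state(); 
print(st['clock'],st['tool_pos'],st['width'],proj(d,[518.2,-342.9,18]))
E
```

```text
20.875 [ 516.87648094 -342.63189538  129.10699872] 0.3396561178015171 [[276.22209739 214.07965896]]
```

View pics/w7.png

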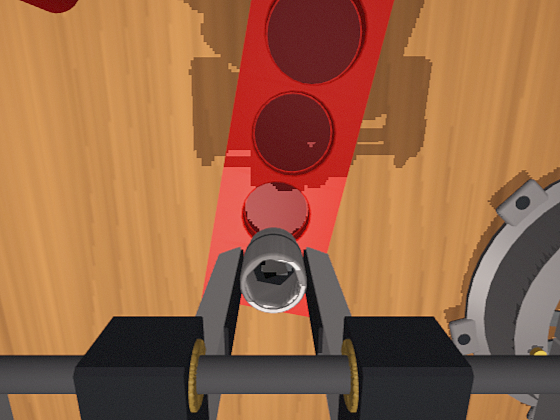

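Emit:
servo_tool --pt "0.05 1 -0.05" --pt "0 1 0" --pt "0 0.8 0" --pt "0 0.4 0" --pt "0 0.24 0" --pt "0 0 0" --pt "0 0 0" --pt "0 0 0" --spin '[0, 0, 0, 0, 0, 0, 0, 0]' --jaw '[-1, -1, -1, -1, -1, -1, -1, -1]'

```text
clock: 21.88
tool_pos: [517.9, -344.9, 43.3]
eef_rot: [0.707, -0.002, 0.002, -0.707]
wrist_force: [0.7, -0.3, -1.2]
width: 0.338
```

Emit:
servo_tool --pt "0 0 0" --pt "0 0 0" --pt "0 0 0" --pt "0 -0.6 0" --pt "0 -1 0" --pt "0 -1 0" --pt "0 -1 0" --pt "0 0 0" --spin '[0, 0, 0, 0, 0, 0, 0, 0]' --jaw '[1, 1, 1, 1, 1, 1, 1, 1]'

```text
clock: 22.88
tool_pos: [518.8, -345.3, 135.7]
eef_rot: [0.708, -0.001, 0.003, -0.706]
wrist_force: [-0.1, -0.0, 0.1]
width: 1.001
```

```bash
python3 - <<'E'
from h import *
d=grab('wrist','w8'); st=arm.state(); 
print(st['clock'],st['tool_pos'],st['width'])
E
```

```text
22.925 [ 518.13036433 -345.07076888  134.18835249] 0.9959354901705162
```

View pics/w8.png

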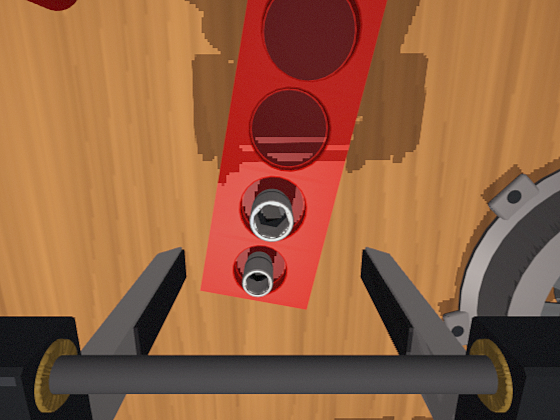

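The small and medium sockets are both seated. Next is the large at about (698,-85); the bush at (444,-60) stays.

Emit:
servo_tool --pt "0.65 0 0.94" --pt "0.65 0 0.94" --pt "0.65 0 0.94" --pt "0.65 0 0.94" --pt "0.65 0 0.94" --pt "0.65 0 0.94" --pt "0.65 0 0.94" --pt "0.65 0 0.94" --pt "0.65 0 0.94" --pt "0.65 0 0.94" --pt "0.65 0 0.94" --pt "0 0 0" --pt "0 0 0" --spin '[0, 0, 0, 0, 0, 0, 0, 0, 0, 0, 0, 0, 0]' --jaw '[1, 1, 1, 1, 1, 1, 1, 1, 1, 1, 1, 1, 1]'

```text
clock: 24.55
tool_pos: [697.5, -88.0, 132.2]
eef_rot: [0.707, -0.003, 0.002, -0.707]
wrist_force: [0.2, -0.3, 0.7]
width: 0.999
```

```bash
python3 - <<'E'
from h import *
d=grab('wrist','w9'); st=arm.state(); 
print(st['clock'],st['tool_pos'],st['width'],proj(d,[698,-85,46]))
E
```

```text
24.6 [697.52570645 -88.37863423 132.42520904] 1.0025392197698504 [[275.33807046 220.3173031 ]]
```

View pics/w9.png

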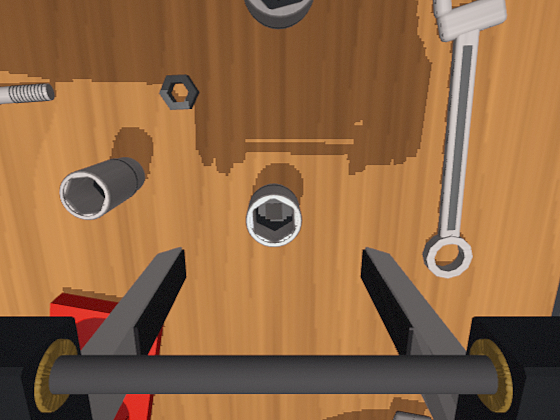

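The large socket's rim is at (274,219), with its hexagon visible and nothing in the fingers' way.

Emit:
servo_tool --pt "0 1 0.13" --pt "0 1 0" --pt "0 0.9 0" --pt "0 0.5 0" --pt "0 0.3 0" --pt "0 0 0" --pt "0 0 0" --pt "0 0 0" --pt "0 0 0" --pt "0 0 0" --pt "0 0 0" --pt "0 0 0" --pt "0 0 0" --spin '[0, 0, 0, 0, 0, 0, 0, 0, 0, 0, 0, 0, 0]' --jaw '[1, 1, 1, 1, 1, 1, -1, -1, -1, -1, -1, -1, -1]'

```text
clock: 26.22
tool_pos: [698.1, -84.1, 40.4]
eef_rot: [-0.707, 0.002, -0.002, 0.707]
wrist_force: [-0.5, 0.6, 1.7]
width: 0.418
```

Emit:
servo_tool --pt "0 0 0" --pt "0 -0.6 0" --pt "0 -1 0" --pt "0 -1 0" --pt "0 -1 0" --pt "-0.74 0 -0.88" --pt "-0.74 0 -0.88" --pt "-0.74 0 -0.88" --pt "-0.74 0 -0.88" --pt "-0.74 0 -0.88" --pt "-0.74 0 -0.88" --pt "-0.74 0 -0.88" --pt "-0.74 0 -0.88" --pt "-0.74 0 -0.88" --pt "0 0 0" --pt "0 0 0" --spin '[0, 0, 0, 0, 0, 0, 0, 0, 0, 0, 0, 0, 0, 0, 0, 0]' --jaw '[-1, -1, -1, -1, -1, -1, -1, -1, -1, -1, -1, -1, -1, -1, -1, -1]'

```text
clock: 28.22
tool_pos: [531.0, -280.6, 131.1]
eef_rot: [-0.707, 0.002, -0.002, 0.707]
wrist_force: [1.5, 0.5, -2.2]
width: 0.421
```

```bash
python3 - <<'E'
from h import *
d=grab('wrist','w10'); st=arm.state(); 
print(st['clock'],st['tool_pos'],st['width'],proj(d,[531,-282,18]))
E
```

```text
28.275 [ 531.12063933 -280.29202429  130.9661869 ] 0.4189151543187282 [[274.32970483 215.00079651]]
```

View pics/w10.png

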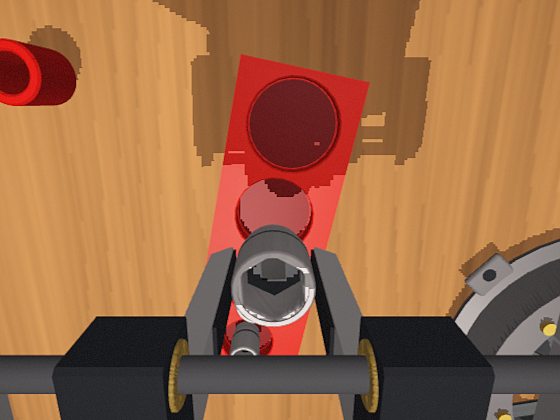

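Emit:
servo_tool --pt "0 1 -0.08" --pt "0 1 0" --pt "0 0.8 0" --pt "0 0.4 0" --pt "0 0.24 0" --pt "0 0 0" --pt "0 0 0" --pt "0 0 0" --spin '[0, 0, 0, 0, 0, 0, 0, 0]' --jaw '[-1, -1, -1, -1, -1, -1, -1, -1]'

```text
clock: 29.28
tool_pos: [530.6, -283.2, 44.8]
eef_rot: [0.707, -0.002, 0.002, -0.707]
wrist_force: [0.3, -0.4, -2.4]
width: 0.422
```

Emit:
servo_tool --pt "0 0 0" --pt "0 0 0" --pt "0 0 0" --pt "0 0 0" --pt "0 -0.6 0" --pt "0 -1 0" --pt "0 -1 0" --pt "0 -1 0" --pt "0 0 0" --spin '[0, 0, 0, 0, 0, 0, 0, 0, 0]' --jaw '[1, 1, 1, 1, 1, 1, 1, 1, 1]'

```text
clock: 30.4
tool_pos: [531.4, -283.6, 137.1]
eef_rot: [0.708, -0.001, 0.003, -0.706]
wrist_force: [0.2, 0.4, 0.3]
width: 1.0
```

```bash
python3 - <<'E'
from h import *
d=grab('wrist','w11'); st=arm.state(); 
print(st['clock'],st['tool_pos'],st['width'])
E
```

```text
30.45 [ 530.77775766 -283.34305573  135.68417184] 1.0012220405136907
```

View pics/w11.png

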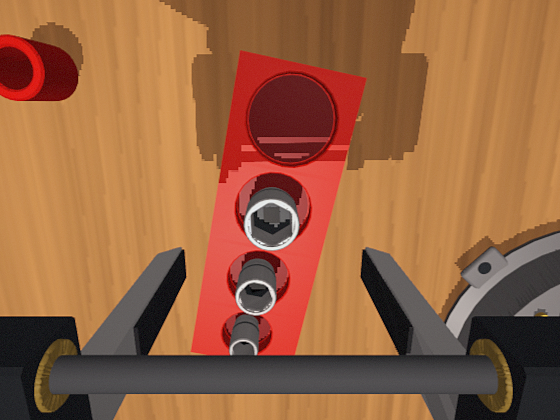

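Three are seated. Now the largest.

Emit:
servo_tool --pt "0.45 0 0.93" --pt "0.45 0 0.93" --pt "0.45 0 0.93" --pt "0.45 0 0.93" --pt "0.45 0 0.93" --pt "0.45 0 0.93" --pt "0.45 0 0.93" --pt "0.45 0 0.93" --pt "0.45 0 0.93" --pt "0.45 0 0.93" --pt "0.45 0 0.93" --pt "0.45 0 0.93" --pt "0.45 0 0.93" --pt "0.45 0 0.93" --pt "0.45 0 0.93" --pt "0 0 0" --pt "0 0 0" --spin '[0, 0, 0, 0, 0, 0, 0, 0, 0, 0, 0, 0, 0, 0, 0, 0, 0]' --jaw '[1, 1, 1, 1, 1, 1, 1, 1, 1, 1, 1, 1, 1, 1, 1, 1, 1]'

```text
clock: 32.58
tool_pos: [700.8, 63.8, 133.8]
eef_rot: [0.707, -0.003, 0.002, -0.707]
wrist_force: [1.4, 0.2, 0.8]
width: 1.005
```

```bash
python3 - <<'E'
from h import *
d=grab('wrist','w12'); st=arm.state(); 
print(st['clock'],st['tool_pos'],st['width'],proj(d,[700,68,50]))
print(onz(d,274,221,50))
E
```

```text
32.625 [700.87545913  63.37241794 133.95324369] 0.9973782864367938 [[273.50089454 219.67433632]]
[700.34097641  67.02976002  50.        ]
```

View pics/w12.png

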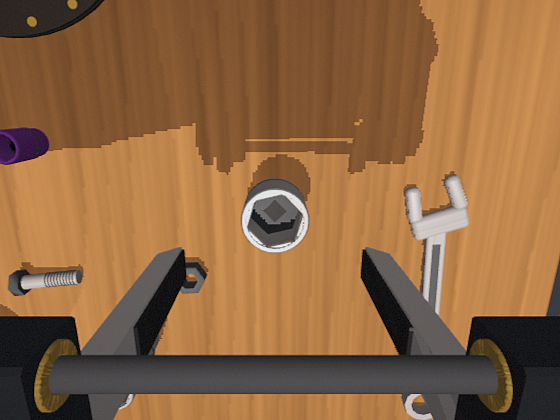

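Emit:
servo_tool --pt "0 1 0.21" --pt "0 1 0" --pt "0 0.9 0" --pt "0 0.5 0" --pt "0 0.34 0" --pt "0 0 0" --pt "0 0 0" --pt "0 0 0" --pt "0 0 0" --pt "0 0 0" --pt "0 0 0" --pt "0 0 0" --pt "0 0 0" --spin '[0, 0, 0, 0, 0, 0, 0, 0, 0, 0, 0, 0, 0]' --jaw '[1, 1, 1, 1, 1, 1, -1, -1, -1, -1, -1, -1, -1]'

```text
clock: 34.25
tool_pos: [701.4, 69.9, 41.0]
eef_rot: [-0.707, 0.002, -0.002, 0.707]
wrist_force: [1.1, -0.1, 1.0]
width: 0.505
```

Emit:
servo_tool --pt "0 0 0" --pt "0 -0.6 0" --pt "0 -1 0" --pt "0 -1 0" --pt "0 -1 0" --pt "-0.52 0 -0.94" --pt "-0.52 0 -0.94" --pt "-0.52 0 -0.94" --pt "-0.52 0 -0.94" --pt "-0.52 0 -0.94" --pt "-0.52 0 -0.94" --pt "-0.52 0 -0.94" --pt "-0.52 0 -0.94" --pt "-0.52 0 -0.94" --pt "-0.52 0 -0.94" --pt "-0.52 0 -0.94" --pt "-0.52 0 -0.94" --pt "0 0 0" --pt "0 0 0" --spin '[0, 0, 0, 0, 0, 0, 0, 0, 0, 0, 0, 0, 0, 0, 0, 0, 0, 0, 0]' --jaw '[-1, -1, -1, -1, -1, -1, -1, -1, -1, -1, -1, -1, -1, -1, -1, -1, -1, -1, -1]'

```text
clock: 36.62
tool_pos: [543.9, -210.6, 131.5]
eef_rot: [-0.707, 0.002, -0.002, 0.707]
wrist_force: [-0.0, 0.6, -3.4]
width: 0.509
```

```bash
python3 - <<'E'
from h import *
d=grab('wrist','w13'); st=arm.state(); 
print(st['clock'],st['tool_pos'],st['width'],proj(d,[545.3,-213.8,18]))
E
```

```text
36.675 [ 544.03913687 -210.27802145  131.36788575] 0.5027797294419102 [[276.11656256 217.08265069]]
```

View pics/w13.png

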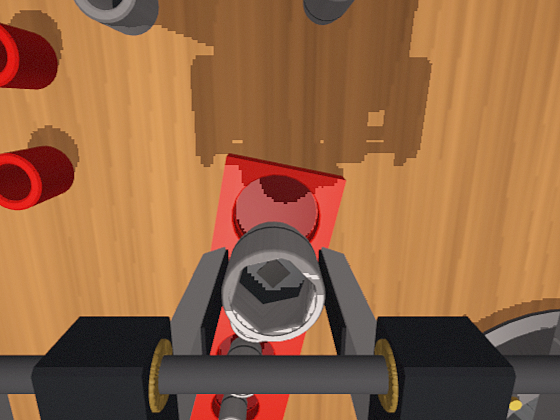

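Emit:
servo_tool --pt "0.05 1 -0.11" --pt "0 1 0" --pt "0 0.8 0" --pt "0 0.4 0" --pt "0 0.24 0" --pt "0 0 0" --pt "0 0 0" --pt "0 0 0" --spin '[0, 0, 0, 0, 0, 0, 0, 0]' --jaw '[-1, -1, -1, -1, -1, -1, -1, -1]'

```text
clock: 37.67
tool_pos: [545.0, -214.1, 45.3]
eef_rot: [0.707, -0.002, 0.002, -0.707]
wrist_force: [-0.6, 0.7, -3.0]
width: 0.508
```

Emit:
servo_tool --pt "0 0 0" --pt "0 0 0" --pt "0 0 0" --pt "0 0 0" --pt "0 -0.6 0" --pt "0 -1 0" --pt "0 -1 0" --pt "0 -1 0" --pt "0 -1 -0.8" --pt "0 -1 -0.8" --pt "0 0 -0.8" --pt "0 0 0" --pt "0 0 0" --spin '[0, 0, 0, 0, 0, 0, 0, 0, 0, 0, 0, 0, 0]' --jaw '[1, 1, 1, 1, 1, 1, 1, 1, 1, 1, 1, 1, 1]'

```text
clock: 39.3
tool_pos: [544.3, -273.1, 184.4]
eef_rot: [-0.707, 0.002, -0.002, 0.707]
wrist_force: [-0.5, -0.0, 0.2]
width: 1.003
```

```bash
python3 - <<'E'
from h import *
d=grab('wrist','w14'); s=grab('scene','s14');t=grab('top','t14'); st=arm.state(); 
print(st['clock'],st['tool_pos'],st['width'])
b=cv2.resize(s['img'][145:395,20:420],None,fx=2,fy=2,interpolation=cv2.INTER_CUBIC)
cv2.imwrite('pics/cs14.png',b[:600])
E
```

```text
39.45 [ 544.4922212  -272.96805155  184.58082741] 1.0030914385723033
```

View pics/w14.png

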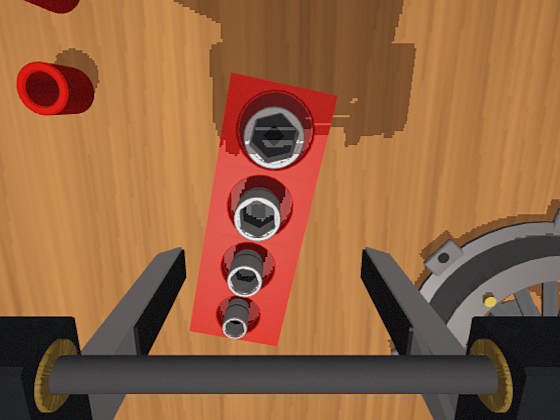

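View pics/cs14.png

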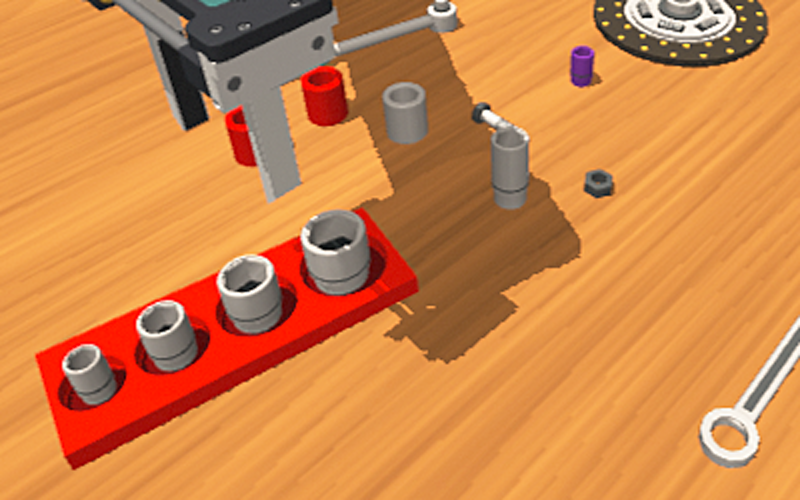

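View pics/t14.png

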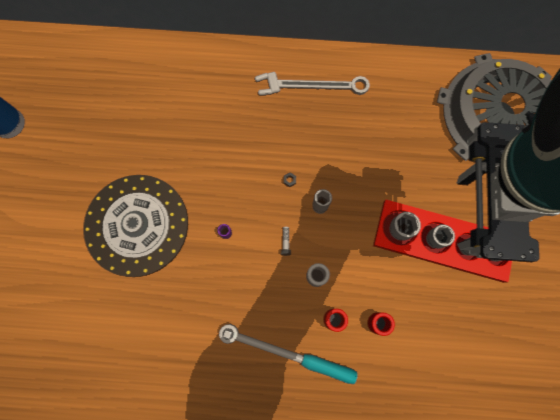

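The scene crop shows all four sockets upright in their pockets, in size order, at crop (90,375), (167,335), (250,293) and (336,252). The deep socket at top (322,201) and the bush at (318,274) haven't moved, and the gripper is clear of everything.

```bash
python3 - <<'E'
from h import *
t=load('t14');w=load('w14');s=load('s14')
# rims (scene crop px/2 + offset) vs wrist: heights
for n,a,b in (('small',(86,354),(235.5,328)),('medium',(165,320),(244.5,281)),('large',(249,275),(257.5,219)),('largest',(335,232),(274,138))):
    X,e=tri(s,(a[0]/2+20,a[1]/2+145),w,b); print(n,X.round(1),np.round(e,1))
print(arm.state()['wrist_force'], arm.hand_in())
E
```

```text
small [ 508.  -392.3   44.3] [0.7 1.3]
medium [ 518.5 -343.1   43.2] [1.4 2.8]
large [ 531.2 -283.    48.5] [1.1 2.5]
largest [ 545.  -216.    51.2] [0.8 2. ]
the job is handed in; nothing more can be done
[ 0.04387112 -0.22773029 -0.0075264 ] None
```

I put the four short hexagon sockets back into the tray, smallest first, each in its own pocket by size, and handed the job in at about 39.5 s of the 104 s allowed.

- **Sockets:** the last wrist and scene views show all four upright in their pockets. Their triangulated rim centres lie within about 3 mm of the measured pocket centres.
- **Heights:** rims measured 44, 43, 48.5 and 51 mm, against an expected 42, 46, 50 and 54 mm for standing on the pocket floors. The differences of 1.5 to 3 mm are close to the roughly 2 mm calibration. The two camera views disagreed by 1 to 3 pixels, so this does not confirm the seating height to the millimetre. Nothing in the pictures looked tilted or perched.
- **Left alone:** the deep socket, the bush, the red bushes and the purple socket stand where they were.
- **Forces and gripper:** the wrist force readings stayed within a few newtons, and the open gripper was clear of everything at hand-in.

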